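Clamp the brown prototyping board in its soldering fixture

TASK

Two soldering fixtures stand on the bench, each with a swing-open clamp bar. Close the one that holds the brown perforated board: swing its bar by the red knob across the board until it is fully home in the yellow catch, then let go. Leave the bar of the fixture with the green board as it is.

Things in the scene. Friction and masses are not known exactly. Their poses are not given: they have to be found in the camera images.
- brown_latch (a joint): Angle of the clamp bar on the brown board's bolted-down fixture. 0: closed, hard against the back of the catch; grows as it opens, counter-clockwise seen from above (so close it clockwise), to 1.9; starts 0.9 to 1.6. Upright hinge with friction: about 2 N at the knob moves it, it stays where left. Bar: aluminium, 14 mm wide, 8 thick, reaching 140 mm from the hinge, top 30 mm above the bench.
- brown_knob (a point): Upright red knob on that bar: a plain 16 mm cylinder 78 mm from the hinge axis, standing from 30 to 76 mm above the bench. The point is on its middle axis, 61 mm above the bench, a good height to grip or push; nothing else of either fixture (dark plate 140 x 190 x 12 mm, board top at 17 mm) is higher than 38 mm.
- brown_pivot (a point): Hinge of that bar: a point on its upright axis, 35 mm above the bench. The knob moves on a level circle of 78 mm radius about it. The yellow C-shaped catch stands 129 mm from it, across the board, in the direction of the bar at joint value 0; it is 18 mm wide, 12 to 38 mm above the bench, open towards the incoming bar.
- green_knob (a point): The other clamping fixture, same make, which holds a green printed circuit board: the middle axis of its own 16 mm red knob, 61 mm above the bench (knob top at 76 mm). Its bar is also open and must be left where it is.

How it is judged:
At the end, for the whole second after the job is handed in: The clamp bar over the brown board is in its catch (within 0.17 rad, about 10 degrees, of fully closed) and at rest; the knob of the green board's fixture is within 20 mm of where it started (value of joint brown_latch below 0.17 rad and velocity of joint brown_latch between -0.05 and 0.05 rad/s and distance of green_knob from where it was at the start of the episode below 0.02 m); the robot touches nothing.
It fails at once if the clamp bar of the green board's fixture is swung (its knob moves more than 20 mm) (distance of green_knob from where it was at the start of the episode above 0.02 m).
It also fails if it takes over 35 s, if anything falls off the work surface, if the arm or the gripper's body presses on something with over 40 N, if the wrist force passes 120 N, or if a joint passes its speed limit or range.

ROBOT

A 6-joint arm with a two-finger parallel gripper is mounted at the origin on the work surface. World frame = base frame: x ahead of the robot, y to its left, z up, the work surface at z = 0. Lengths are in m, angles in rad, forces in N, time in s.
With the tool pointing down it reaches from about 0.425 to 1.125 m from the base axis. Payload 14.9 kg.
Tool frame: the origin (TCP) lies between the finger pads; the fingertips stand 22 mm ahead of it and the grasp point (between the pads) lies 3 mm ahead of it; z points along the fingers, y is the direction in which the jaws open and shut (so a half turn about z gives the same grasp; the last joint's range is limited). The gripper opens to 91 mm and grips with 3 to 60 N. Pads are 32 mm wide; open, the fingers measure 118 mm over their backs; the gripper's body (76 mm by 178 mm) begins 60 mm behind the grasp point.
Start: joints at [-1.328, 0.379, 1.734, -0, 1.028, -0.033], TCP at [0.191, -0.674, 0.236] pointing down, gripper open.
Joint ranges: [-2.77, 2.77], [-0.74, 2.19], [0, 2.66], [-1.06, 4.2], [0.31, 2.87], [-3.08, 3.08]. Speed limits (rad/s): [1.89, 1.89, 2.39, 3.14, 3.14, 3.14].

INTERFACE

Orientations are given as a rotation vector (axis times angle).
In Python, from plant import read_state, optics, order gives the robot as it stands.
- The arm moves only by the tool carry_out, never from a script. Its argument "steps" is a list that holds one entry, the list of rows, each a list of 5 numbers: the shift along the tool's x, y, z in cm, then the turn about the tool's z in rad, then the finger opening in cm, from 0 to 9.12. A call has 1 to 20 rows; each row is the pose to reach, as a shift and turn from the pose commanded when the call began, along the tool's axes at that moment; what a row does not reach only later rows make up. A row lasts 1/10 s, in which the tool goes at most 50 mm and 8.59 degrees, less where a joint would pass 70% of its speed; a pose out of reach is approached as far as the arm can. A call with a gripper value outside its range is refused whole. The fingers move at their own pace and stop on an object; the grip force is fixed at half the most. Time passes only in rows, so rows that repeat a pose let the fingers close. It gives the time, the measured TCP pose, the force and the opening at its end, in the units of the state.
- read_state(): the state, without advancing time (a new reading comes with each control period).
- optics.snapshot(name): name is "scene" or "top" or "wrist"; returns a dict with "img" (480x640x3 uint8, red, green, blue), "fx", "fy", "cx", "cy" (pixels), "k1" (the pictures are not rectified: a ray, as slopes to the right and down, at radius r is drawn at 1 + k1 r^2 times it, then the intrinsics apply), "origin" and "rotation" of the camera in the world; the wrist camera has in their place "hand_eye" (4x4, takes a point from camera to tool coordinates, whose origin is the TCP and whose axes are the flange's). Camera axes: x right, y up, looking along -z (the intrinsics and any distortion apply to the point x, -y, -z); pixel columns grow to the right and rows downward; lengths in m; the calibration is good to about 2 mm. A picture is of the moment at which its call begins: read the wrist's pose just before it. There is no depth.
- order.close_job(): hands the job in, once; it reports no verdict.
The state is a dict: "clock": time; "joints": joint angles; "dq": joint speeds; "joint_efforts": joint torques, N m; "position": TCP position; "orientation": TCP orientation; "ft_force": force on the tool from outside, world axes, zero at the start; "wrist_torque": the same for the moment, N m; "gripper_width": opening from 0.0 (shut) to 1.0 (fully open).
Only numpy, scipy, OpenCV 4.12 (cv2) and the standard library are available. Lean on these libraries where they do the work, as an engineer would, in place of code of your own. Each camera call takes 0.05 s, during which the arm holds its last target. There are 200 camera calls.

## Working session

There is one attempt and no reset: what is moved stays moved. The work goes in short steps, Python scripts to look and compute and a tool call to move; the robot and the scene stay as the last step left them, time stands still between calls to the robot, and variables do not carry over. Pictures are saved under pics/ and viewed, about 8 in all and at most 12, crops included, and the job is handed in when it is done.

Besides the shell and the picture viewer there is one more tool, called after "Call:" by a JSON object that holds its "api" and its "payload". carry_out: Moves the arm, as the interface text tells. Its arguments: {"type":"object","properties":{"steps":{"type":"array","items":{"type":"array","items":{"type":"array","items":{"type":"number"}}}}},"required":["steps"]}

```bash
mkdir -p pics
cat > h.py <<'E'
import numpy as np, cv2
from plant import read_state, optics, order
def snap(n,f):
    s=optics.snapshot(n); cv2.imwrite('pics/'+f,s['img'][:,:,::-1]); return s
def px2w(s,u,v,z):
    K=np.array([[s['fx'],0,s['cx']],[0,s['fy'],s['cy']],[0,0,1]])
    a,b=(u-s['cx'])/s['fx'],(v-s['cy'])/s['fy']; x,y=a,b
    for _ in range(20):
        k=1+s['k1']*(x*x+y*y); x,y=a/k,b/k
    d=np.array(s['rotation'])@np.array([x,-y,-1]); o=np.array(s['origin'])
    return o+d*(z-o[2])/d[2]
E
python3 - <<'E'
from h import *
import pickle
for n in('top','scene'):
    s=snap(n,n+'1.png'); pickle.dump(s,open(n+'.pkl','wb')); print(n,s['origin'],s['k1'])
print(read_state())
E
```

```text
top [ 0.46350174 -0.02877957  0.7521385 ] -0.040227184772236024
scene [1.027635   0.17930607 0.92059277] 0.05019878558900625
{'clock': 0.1, 'joints': array([-1.32825213e+00,  3.79382594e-01,  1.73470171e+00,  2.29923616e-05,
        1.02851028e+00, -3.33026583e-02]), 'dq': array([-0.00134748, -0.00177414, -0.00302443, -0.00088795, -0.00171711,
        0.00064433]), 'joint_efforts': array([ 1.01528203e-03, -7.65036821e+01, -4.35295236e+01,  6.52625388e-02,
        3.98446794e-02, -2.88472495e-05]), 'position': array([ 0.19057211, -0.67321943,  0.23534556]), 'orientation': array([-3.11077246e+00, -4.31771010e-01,  1.33557372e-04]), 'ft_force': array([-0.12992882, -0.15227257, -0.46395237]), 'wrist_torque': array([-0.02185508, -0.02804631, -0.04535744]), 'gripper_width': 0.9988949385275155}
```

View pics/top1.png

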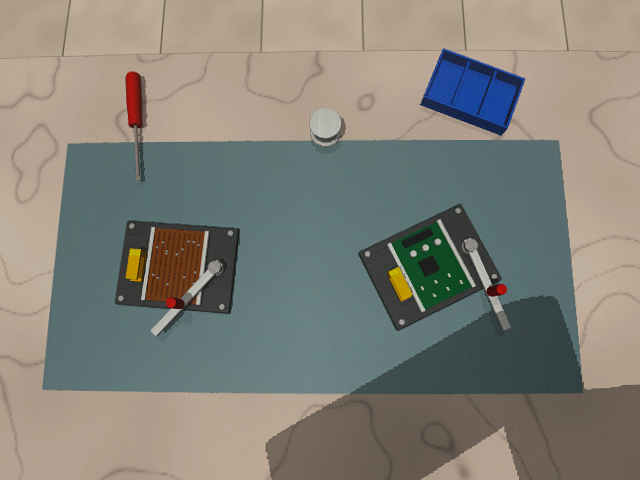

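View pics/scene1.png

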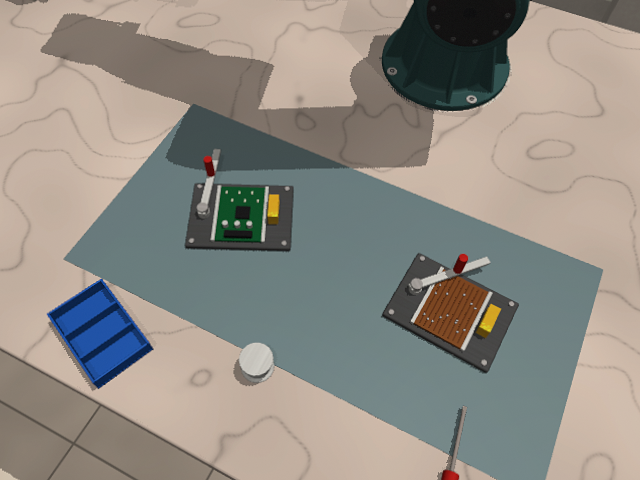

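Top view: the brown fixture is on the left, with its hinge at about (215,267), knob (173,302), bar end (155,332) and catch (135,264). The green knob is at (498,290). Next I'll enlarge the brown fixture.

Run:
```python
from h import *
a=cv2.imread('pics/top1.png')[205:345,100:250]; b=cv2.imread('pics/scene1.png')[245:375,375:525]
cv2.imwrite('pics/c1.png',cv2.resize(a,None,fx=4,fy=4,interpolation=cv2.INTER_CUBIC))
cv2.imwrite('pics/c2.png',cv2.resize(b,None,fx=4,fy=4,interpolation=cv2.INTER_CUBIC))
```

```text
(no output)
```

View pics/c1.png

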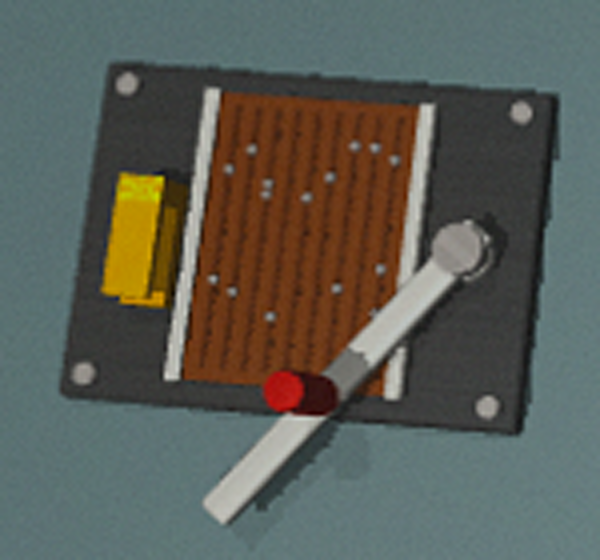

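View pics/c2.png

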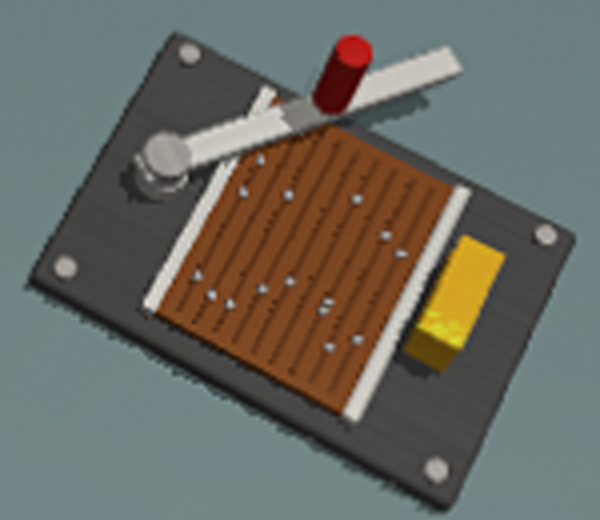

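Run:
```python
from h import *
import pickle
T=pickle.load(open('top.pkl','rb'));S=pickle.load(open('scene.pkl','rb'))
t=lambda u,v,z:px2w(T,100+u/4,205+v/4,z)
s=lambda u,v,z:px2w(S,375+u/4,245+v/4,z)
k,k2=t(283,392,.076),s(353,52,.076); h,h2=t(458,249,.038),s(167,155,.038)
c,c2=t(133,235,.038),s(468,283,.038); e=t(216,508,.03)
sc=[t(u,v,.012) for u,v in((127,84),(521,112),(84,373),(486,406))]; m=np.mean(sc,0)
ax=(sc[0]+sc[2]-sc[1]-sc[3])[:2]; 
print(k,k2,h,h2,c,c2,e,m,sep='\n')
for a,b,cc in((k,h,c),(k2,h2,c2)):
    f=lambda p:np.arctan2(*(p-b)[:2][::-1])
    print('r',np.linalg.norm((a-b)[:2]),'knob ang',f(a),'catch ang',f(cc),'plate axis',np.arctan2(ax[1],ax[0]),'tip',f(e),np.linalg.norm((cc-b)[:2]))
print('green',px2w(T,502,290,.076))
from scipy.spatial.transform import Rotation as R
st=read_state();print(R.from_rotvec(st['orientation']).as_matrix().round(4),st['position'])
```

```text
Traceback (most recent call last):
  File "h.py", line 11, in px2w
    return o+d*(z-o[2])/d[2]
                        ~^^^
IndexError: invalid index to scalar variable.
```

```bash
sed -i "s/np.array(s\['rotation'\])@np.array(\[x,-y,-1\])/cv2.Rodrigues(np.array(s['rotation'],float))[0]@np.array([x,-y,-1])/" h.py
cat > m.py <<'E'
from h import *
import pickle
T=pickle.load(open('top.pkl','rb'));S=pickle.load(open('scene.pkl','rb'))
print(T['rotation'])
t=lambda u,v,z:px2w(T,100+u/4,205+v/4,z)
s=lambda u,v,z:px2w(S,375+u/4,245+v/4,z)
k,k2=t(283,392,.076),s(353,52,.076); h,h2=t(458,249,.038),s(167,155,.038)
c,c2=t(133,235,.038),s(468,283,.038); e=t(216,508,.03)
sc=[t(u,v,.012) for u,v in((127,84),(521,112),(84,373),(486,406))]; m=np.mean(sc,0)
ax=(sc[0]+sc[2]-sc[1]-sc[3])[:2]; 
print(k,k2,h,h2,c,c2,e,m,sep='\n')
for a,b,cc in((k,h,c),(k2,h2,c2)):
    f=lambda p:np.arctan2(*(p-b)[:2][::-1])
    print('r',np.linalg.norm((a-b)[:2]),'knob ang',f(a),'catch ang',f(cc),'plate axis',np.arctan2(ax[1],ax[0]),'tip',f(e),np.linalg.norm((cc-b)[:2]))
print('green',px2w(T,502,290,.076))
from scipy.spatial.transform import Rotation as R
st=read_state();print(R.from_rotvec(st['orientation']).as_matrix().round(4),st['position'])
E
python3 m.py
```

```text
[ 0.16245057 -0.1269217  -1.56484432]
[0.49539337 0.19896687 0.076     ]
[0.49871301 0.20272409 0.076     ]
[0.55308343 0.14558763 0.038     ]
[0.55782425 0.15063445 0.038     ]
[0.55841994 0.27562014 0.038     ]
[0.55563817 0.2806376  0.038     ]
[0.45263579 0.23835701 0.03      ]
[0.55923429 0.21580506 0.012     ]
r 0.07859699200548764 knob ang 2.3949870151809947 catch ang 1.529779596129834 plate axis 1.496931816119391 tip 2.395912690789054 0.13014196445291928
r 0.07878749879777833 knob ang 2.4192541071105746 catch ang 1.5876103051803931 plate axis 1.496931816119391 tip 2.4464869391516157 0.1300215265030523
green [ 0.51492466 -0.28501445  0.076     ]
[[ 9.622e-01  2.724e-01 -2.000e-04]
 [ 2.724e-01 -9.622e-01  1.000e-03]
 [ 1.000e-04 -1.000e-03 -1.000e+00]] [ 0.19057211 -0.67321943  0.23534556]
```

The closed direction is about 1.51 rad in world, so the bar is open by about 0.9 rad. The brown knob is near (0.497, 0.201) and its pivot near (0.555, 0.148). I'll cage the knob with the jaws set along the tangent, then sweep it along the arc.

Call:
{"api": "carry_out", "payload": {"steps": [[[43.2,-31.4,0,-2.1,4],[43.2,-31.4,0,-2.1,4],[43.2,-31.4,0,-2.1,4],[43.2,-31.4,0,-2.1,4],[43.2,-31.4,0,-2.1,4],[43.2,-31.4,0,-2.1,4],[43.2,-31.4,0,-2.1,4],[43.2,-31.4,0,-2.1,4],[43.2,-31.4,0,-2.1,4],[43.2,-31.4,0,-2.1,4],[43.2,-31.4,0,-2.1,4],[53.2,-75.8,0,-2.1,4],[53.2,-75.8,0,-2.1,4],[53.2,-75.8,0,-2.1,4],[53.2,-75.8,0,-2.1,4],[53.2,-75.8,0,-2.1,4],[53.2,-75.8,0,-2.1,4],[53.2,-75.8,0,-2.1,4],[53.2,-75.8,0,-2.1,4],[53.2,-75.8,0,-2.1,4]]]}}

```text
clock: 2.1
position: [0.4957, 0.1976, 0.2359]
orientation: [-1.174, -2.914, 0.0]
ft_force: [0.6, -0.5, 0.4]
gripper_width: 0.442
```

```bash
cat > w.py <<'E'
from h import *
import sys
from scipy.spatial.transform import Rotation as R
st=read_state();s=snap('wrist',sys.argv[1])
Rm=R.from_rotvec(st['orientation']).as_matrix();H=np.array(s['hand_eye'])
print(st['position'],Rm.round(3).tolist(),st['joints'].round(2))
s['rotation']=R.from_matrix(Rm@H[:3,:3]).as_rotvec(); s['origin']=Rm@H[:3,3]+st['position']
import pickle;pickle.dump(s,open('wrist.pkl','wb'))
E
python3 w.py w1.png
```

```text
[0.49567729 0.19755976 0.23592302] [[-0.721, 0.693, -0.0], [0.693, 0.721, -0.0], [-0.0, -0.0, -1.0]] [ 0.34  0.12  2.07 -0.    0.96 -0.47]
```

View pics/w1.png

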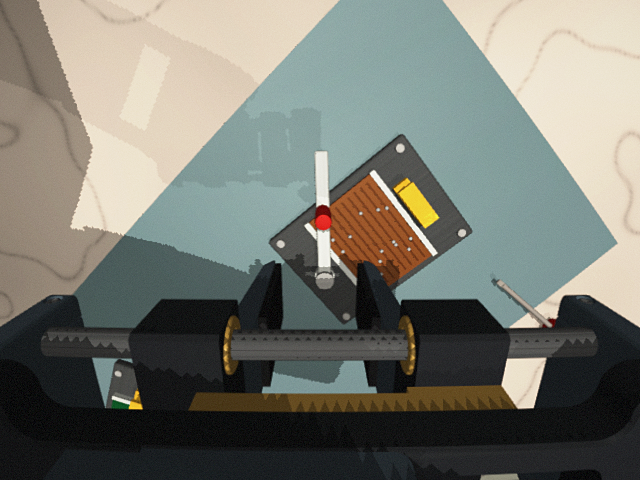

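The wrist view shows the knob top at (323,222), the hinge cap at (324,276) and the bar running vertically in the picture. The jaws are aligned with the tangent and straddle the knob's column.

Run:
```python
from h import *
import pickle
s=pickle.load(open('wrist.pkl','rb'))
k=px2w(s,323,222,.076);h=px2w(s,324,276,.038);sc=[px2w(s,*p,.012) for p in((400,148),(462,233),(280,244),(346,316))]
print(k,h,np.linalg.norm((k-h)[:2]),np.arctan2(*(k-h)[:2][::-1]),np.arctan2(*(sc[0]+sc[1]-sc[2]-sc[3])[:2][::-1]),px2w(s,416,203,.038))
st=read_state()
Rm=cv2.Rodrigues(st['orientation'])[0]
p=np.array([.556,.149]); print('down',Rm.T@(np.array([.497,.2015,.064])-st['position'])*100)
for a in np.arange(2.40,1.40,-.1):
    q=np.r_[p+.078*np.array([np.cos(a),np.sin(a)]),.064]
    print(round(a,2),(Rm.T@(q-st['position'])*100).round(2),'turn',round(2.40-a,2))
```

```text
[0.49643732 0.20271664 0.076     ] [0.54877075 0.15475092 0.038     ] 0.07098942350733335 2.3997138226530286 1.4916598755083732 [0.55541287 0.27866372 0.038     ]
down [-0.20978919 -0.02590494 17.21740014]
2.4 [-0.3   0.09 17.22] turn 0.0
2.3 [-0.33  0.87 17.22] turn 0.1
2.2 [-0.42  1.64 17.22] turn 0.2
2.1 [-0.6   2.4  17.22] turn 0.3
2.0 [-0.85  3.14 17.22] turn 0.4
1.9 [-1.18  3.85 17.22] turn 0.5
1.8 [-1.57  4.52 17.22] turn 0.6
1.7 [-2.03  5.15 17.22] turn 0.7
1.6 [-2.54  5.74 17.23] turn 0.8
1.5 [-3.12  6.26 17.23] turn 0.9
```

All views agree. I'll descend, narrow the jaws loosely around the knob, and check the force.

Call:
{"api": "carry_out", "payload": {"steps": [[[-0.2,0,4,0,4],[-0.2,0,8,0,4],[-0.2,0,11,0,4],[-0.2,0,13,0,4],[-0.2,0,15,0,4],[-0.2,0,16.2,0,4],[-0.2,0,17.2,0,4],[-0.2,0,17.2,0,4],[-0.2,0,17.2,0,2.4],[-0.2,0,17.2,0,2.4],[-0.2,0,17.2,0,2.4],[-0.2,0,17.2,0,2.4],[-0.2,0,17.2,0,2.4]]]}}

```text
clock: 3.45
position: [0.4983, 0.1943, 0.0644]
orientation: [1.173, 2.913, 0.001]
ft_force: [0.0, 0.7, 1.5]
gripper_width: 0.26
```

```bash
python3 w.py w2.png; python3 -c "
from h import *
import numpy as np
for i in range(3):
  st=read_state();print(st['position'],st['ft_force'],st['clock'])"
```

```text
[0.49826245 0.19434604 0.06439738] [[-0.721, 0.693, 0.001], [0.693, 0.721, 0.0], [-0.001, 0.001, -1.0]] [ 0.33  0.4   2.12  0.    0.62 -0.48]
[0.49817243 0.19429371 0.06428507] [1.76414894 1.55972589 1.43376846] 3.5
[0.49817243 0.19429371 0.06428507] [1.76414894 1.55972589 1.43376846] 3.5
[0.49817243 0.19429371 0.06428507] [1.76414894 1.55972589 1.43376846] 3.5
```

View pics/w2.png

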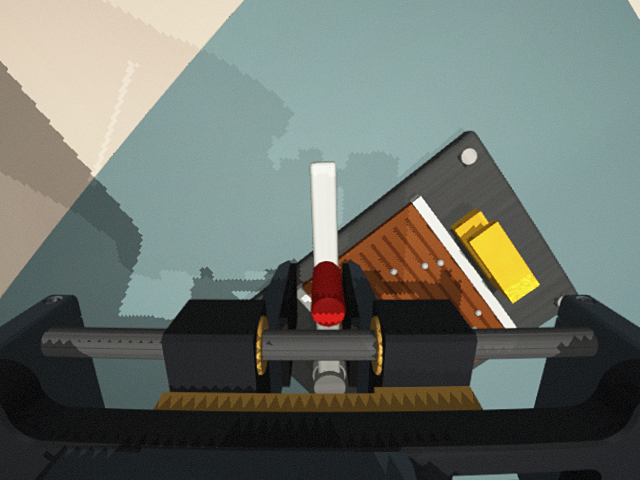

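The knob is between the pads at about (329,300), roughly 6 mm outward of the pad centre. I'll shift outward and sweep the first 0.7 rad.

Call:
{"api": "carry_out", "payload": {"steps": [[[0.3,0,0,0,2.4],[0.5,0,0,0,2.4],[0.5,0.4,0,0.05,2.4],[0.47,0.78,0,0.1,2.4],[0.43,1.17,0,0.15,2.4],[0.38,1.55,0,0.2,2.4],[0.3,1.93,0,0.25,2.4],[0.2,2.31,0,0.3,2.4],[0.1,2.68,0,0.35,2.4],[-0.05,3.05,0,0.4,2.4],[-0.2,3.4,0,0.45,2.4],[-0.38,3.76,0,0.5,2.4],[-0.57,4.1,0,0.55,2.4],[-0.77,4.43,0,0.6,2.4],[-1.0,4.75,0,0.65,2.4],[-1.23,5.06,0,0.7,2.4],[-1.23,5.06,0,0.7,2.4]]]}}

```text
clock: 5.2
position: [0.5414, 0.2222, 0.0636]
orientation: [-2.102, -2.334, 0.001]
ft_force: [0.5, 0.3, 0.6]
gripper_width: 0.264
```

```bash
python3 w.py w3.png
python3 - <<'E'
from h import *
s=snap('top','t3.png')
a=s['img'][150:370,60:280,::-1]; b=cv2.imread('pics/w3.png')
cv2.imwrite('pics/j3.png',np.hstack([cv2.resize(a,(400,400)),cv2.resize(b[100:400,170:470],(400,400))]))
print(read_state()['ft_force'])
E
```

```text
[0.54135016 0.2221583  0.06360152] [[-0.104, 0.995, -0.001], [0.995, 0.104, -0.0], [-0.0, -0.001, -1.0]] [0.35 0.46 2.02 0.   0.67 0.25]
[-0.07575316  0.04366774  0.15982088]
```

View pics/j3.png

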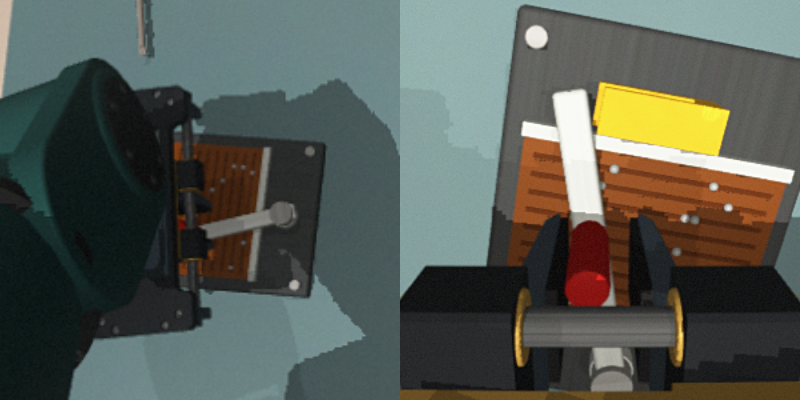

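The bar is following, pushed by the trailing finger, and its tip is at the mouth of the catch. About 0.3 rad remains, so I'll continue slowly.

Call:
{"api": "carry_out", "payload": {"steps": [[[-0.01,0.39,0,0.05,2.4],[-0.04,0.78,0,0.1,2.4],[-0.09,1.17,0,0.15,2.4],[-0.16,1.55,0,0.2,2.4],[-0.2,1.75,0,0.22,2.4],[-0.24,1.93,0,0.25,2.4],[-0.27,2.05,0,0.26,2.4],[-0.27,2.05,0,0.26,2.4]]]}}

```text
clock: 6.1
position: [0.5625, 0.2215, 0.0639]
orientation: [2.386, 2.043, 0.0]
ft_force: [-0.7, -0.6, 0.4]
gripper_width: 0.263
```

Call:
{"api": "carry_out", "payload": {"steps": [[[-0.01,0.1,0,0.01,2.4],[-0.02,0.2,0,0.02,2.4],[-0.02,0.2,0,0.02,2.4],[-0.02,0.2,0,0.02,2.4]]]}}

```text
clock: 6.5
position: [0.5643, 0.2211, 0.0639]
orientation: [-2.407, -2.019, 0.0]
ft_force: [-3.3, 0.4, 0.3]
gripper_width: 0.264
```

Call:
{"api": "carry_out", "payload": {"steps": [[[-0.01,0.1,0,0.0,2.4],[-0.02,0.2,0,0.0,2.4],[-0.02,0.2,0,0.0,2.4],[-0.02,0.2,0,0.0,2.4]]]}}

```text
clock: 6.9
position: [0.5647, 0.221, 0.0637]
orientation: [-2.406, -2.017, 0.004]
ft_force: [-14.5, 9.2, 7.9]
gripper_width: 0.266
```

The tool stalled with the force rising to about 19 N, at the expected closed angle. I'll back off, open the jaws and rise.

Call:
{"api": "carry_out", "payload": {"steps": [[[0,-0.3,0,0,2.4],[0,-0.5,0,0,3.0],[0,-0.5,0,0,4],[0,-0.5,0,0,4],[0,-0.5,0,0,4],[0,-0.5,0,0,4],[0,-0.5,-2,0,4],[0,-0.5,-5,0,4],[0,-0.5,-9,0,4],[0,-0.5,-13,0,4],[0,-0.5,-17,0,4],[-5,-0.5,-19,0,4],[-5,-0.5,-19,0,4],[-5,-0.5,-19,0,4]]]}}

```text
clock: 8.3
position: [0.5528, 0.1715, 0.2546]
orientation: [2.408, 2.017, 0.002]
ft_force: [-0.2, -0.1, -0.8]
gripper_width: 0.437
```

```bash
python3 w.py w4.png
python3 - <<'E'
from h import *
s=snap('scene','s4.png'); b=cv2.imread('pics/w4.png')
cv2.imwrite('pics/j4.png',np.hstack([cv2.resize(s['img'][140:380,140:540,::-1],(400,240)),cv2.resize(b,(400,300))[:240]]))
cv2.imwrite('pics/j4.png',np.hstack([cv2.resize(s['img'][100:400,150:550,::-1],(480,360)),cv2.resize(b[120:420,180:447],(320,360))]))
print(read_state()['ft_force'])
E
```

```text
[0.55282491 0.17147084 0.25457072] [[0.176, 0.984, 0.001], [0.984, -0.176, 0.0], [0.001, 0.001, -1.0]] [0.26 0.17 1.97 0.   1.   0.44]
[ 0.17796561  0.39068309 -1.12588634]
```

View pics/j4.png

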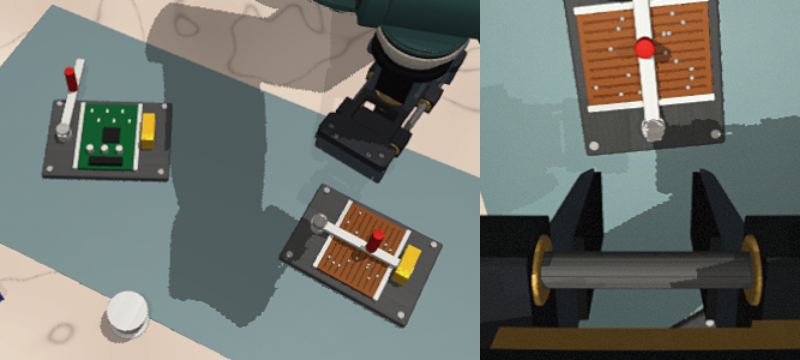

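The bar now lies across the board, in line with the plate and inside the yellow catch. The green bar is unchanged and the gripper is clear, so I'm handing in.

```bash
python3 -c "
from plant import order
print(order.close_job())"
```

```text
the job is handed in; nothing more can be done
None
```

The brown board's clamp bar is closed in its yellow catch, and the job is handed in. I caged its red knob loosely between the fingers and swept it clockwise along its arc. It stopped hard, with about 19 N at the wrist, at the closed angle I expected. I then backed off, opened the jaws and rose clear, about 8.3 s into the 35 s allowed.

- **Brown bar:** the last pictures show it lying along the plate axis and inside the catch. I judged this by eye and by the stall angle and did not compute the final joint angle from the pictures.
- **Green bar:** it looks unchanged in the last picture, and the gripper only passed near it at height. I did not re-measure its knob.
- **Contact:** the wrist force was back near zero after release, with nothing touching.
- **Disagreements:** the cameras differed by about 4 to 9 mm on the knob and hinge positions. After lowering, the tool was about 5 mm off where I meant it to be, and I corrected that before the sweep.

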